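Clean a test probe and hold it on a spring contact

TASK

Take the test probe out of its stand, dip its tip into the small tip-cleaning cup until it touches the pad at the bottom, and lift it out again. Then, with the probe roughly upright, press its tip into the dished head of the tester's spring-loaded plunger until the head's rim is level with the tops of the two gauge posts beside it (half its travel), never bottoming it, and hold it steady there for two seconds. Finish while still gripping the probe and holding the plunger at that level; do not press it with the gripper itself, and leave the other things on the bench where they are.

Things in the scene. Friction and masses are not known exactly. Their poses are not given: they have to be found in the camera images.
- probe: Test probe, 150 mm long, 60 g, upright in the stand. Origin at its tip, z along it towards the handle (up). From the tip: brass shaft 8 mm across to 75 mm, collar 32 mm across to 80 mm, round grey handle 18 mm across to 150 mm (grip it from above), 4 mm stud. The collar rests on the stand: tip starts 10 mm, handle 90 to 160 mm above the bench; lift 80 mm to clear.
- probe_tip (a point): the probe's tip, 8 mm in diameter with a slightly rounded edge, same point as the probe's origin
- probe_stand: black square block 56x56 mm, 85 mm high, on an 84x84 mm foot plate 8 mm thick, fixed to the bench; round socket 17 mm in diameter and 80 mm deep in the middle of its top. Origin at the centre of its underside, z up.
- cup: small open aluminium cup, fixed to the bench: 52 mm outside diameter, wall 3 mm (46 mm inside), rim 50 mm above the bench, on a dark foot 68 mm in diameter. Brown rigid cleaning pad inside, its top 9 mm above the bench. Origin at the centre of its underside, z up.
- cup_pad (a point): centre of the pad's top in the cup, 9 mm above the bench, 41 mm below the rim
- tester: contact tester, fixed to the bench: grey block 76 (x) x 90 (y) x 45 mm, origin at the centre of its underside. The plunger stands in the middle of its top; two steel gauge posts 10 mm in diameter stand 30 mm either side of it along the tester's y axis, their flat tops 76 mm above the bench.
- plunger (a joint): travel of the spring-loaded plunger straight down, in m: 0 released, 0.024 bottomed; at 0.012 the head's rim is level with the post tops. Spring about 2 N to start it moving, 4.4 N at 0.012, 6.8 N at 0.024; springs back if let go.
- plunger_dish (a point): centre of the dish floor on the plunger's brass head (moves with it): 85 mm above the bench when released. The head is 32 mm in diameter; a rim 3 mm wide and 3 mm high surrounds the dish (26 mm inside), rim top 88 mm above the bench when released.
- tape_black: roll of black tape lying flat, 66 mm across, 19 mm high; bystander, leave it alone. Origin at the centre of its underside.
- heat_shrink_tin: flat dark red tin, 64x97x22 mm; bystander, leave it alone. Origin at the centre of its underside.
- battery_9v: block battery lying flat, 27x48x18 mm; bystander, leave it alone. Origin at the centre of its underside.
- solder_spool: spool of solder standing on its flange, 60 mm across, 36 mm high; bystander, leave it alone. Origin at the centre of its underside.
- pink_case: small pink case with clear lid, 69x98x28 mm; bystander, leave it alone. Origin at the centre of its underside.
- pliers_yellow: pliers with yellow grips lying flat, 50x123x10 mm; bystander, leave it alone. Origin at the centre of its underside.
Mind the look-alikes: they are no part of the job. There is more than one size of the probe; the job needs the middle-sized.

How it is judged:
By the outcome, as a careful person would: the job done as asked, in the order asked, and still so for the second after the job is handed in, while the arm keeps its last pose, push and grip.
It also fails if it takes over 53 s, if anything falls off the work surface, if the arm or the gripper's body presses on something with over 40 N, if the wrist force passes 120 N, or if a joint passes its speed limit or range.

ROBOT

A 6-joint arm with a two-finger parallel gripper is mounted at the origin on a cart in front of the work surface, level with it; the furniture and walls round the work are solid. World frame = base frame: x ahead of the robot, y to its left, z up, the work surface at z = 0. Lengths are in m, angles in rad, forces in N, time in s.
With the tool pointing down it reaches from about 0.3 to 0.775 m from the base axis. Payload 14.6 kg.
Tool frame: the origin (TCP) lies on the centre line of the jaws, within the pads' length; the fingertips stand 25 mm ahead of it and the grasp point (between the pads) lies 6 mm ahead of it; z points along the fingers, y is the line along which they close (so a half turn about z gives the same grasp; the last joint's range is limited). The gripper opens to 85 mm and grips with 20 to 120 N. Pads are 22 mm wide; open, the fingers measure 114 mm over their backs; the gripper's body (76 mm by 85 mm) begins 54 mm behind the grasp point. The pads swing forward as they close: fully open they stand 13 mm farther back than shut.
Start: joints at [-1.277, 0.3, 1.521, -0, 1.321, -0.067], TCP at [0.194, -0.515, 0.256] pointing down, gripper open.
Joint ranges: [-3.03, 3.03], [-0.79, 2.21], [0.23, 2.52], [-1.04, 4.18], [0, 3.07], [-2.55, 2.55]. Speed limits (rad/s): [2.22, 2.22, 2.57, 3.14, 3.14, 3.14].

INTERFACE

Orientations are given as a unit quaternion [w, x, y, z].
In Python, from bench import r, jaws, status, viewer gives the robot as it stands. Calls block until the motion is done:
- r.goto(position, orientation): joint-space move of the TCP to a pose.
- r.servo_line(position, attitude=None, v=0.15): straight line of the TCP; attitude=None keeps the orientation; v is the mean speed in m/s.
- r.move_j(angles): joint-space move.
- jaws.set_gripper(opening): finger opening in m; the grip force is fixed at half the most; returns when the fingers have stopped.
- r.wait(seconds).
- r.solve_ik(position, orientation): joint angles nearest the present ones, or None.
- status.state(): the state.
- viewer.get_image(name): name is "scene" or "side" or "wrist"; returns a dict with "pixels" (420x560x3 uint8, blue, green, red), "z_map" (420x560 float32, m along the optical axis (not along the pixel's ray), 0 where there is no reading), "camera_matrix" (3x3 intrinsics, pixels), "pose" (4x4, takes a point from camera to world coordinates). Camera axes: x right, y down, z forward; pixel columns grow to the right and rows downward; lengths in m; the calibration is good to about 2 mm. A picture is of the moment at which its call begins.
A pose or a line that the arm cannot do raises r.PlanningError and nothing moves.
- r.job_done(): hands the job in; it is judged then, once.
Trained networks look in the newest picture that a camera, given by its name, has taken for a name from the list of things; names that differ only in an ending like _2 or _b are one class to them, and where a whole thing is asked for, a point or a joint stands for the part that bears it (a point fixed in the world has none). Each returns a list of dicts, best first, with "p" (0 to 1); they miss things now and then, are a little off and sometimes report something else, mostly with a low value. They report only what shows in the picture. A call takes as long as a camera call. They do not tell look-alikes from the thing itself.
- viewer.recognise(camera, name): "location" ([x, y, z] in m, in world coordinates, good to about 4 mm: the middle of the surface that is visible of it).
The state is a dict: "time": time; "qpos": joint angles; "qvel": joint speeds; "joint_efforts": joint torques, N m; "eef_pos": TCP position; "tool_rot": TCP orientation; "force": force on the tool from outside, world axes, zero at the start; "torque": the same for the moment, N m; "finger_gap": finger opening in m; "grip_force": force on a finger pad.
Only numpy, scipy, OpenCV 4.12 (cv2) and the standard library are available. Lean on these libraries where they do the work, as an engineer would, in place of code of your own. Each camera call takes 0.05 s, during which the arm holds its last target. There are 200 camera calls.

## Working session

There is one attempt and no reset: what is moved stays moved. The work goes in short steps, each a Python script; the robot and the scene stay as the last script left them, time stands still between calls to the robot, and variables do not carry over. Pictures are saved under pics/ and viewed, at most 10 in all, crops included, and the job is handed in when it is done.

```bash
mkdir -p pics; ls; python3 - <<'E'
from bench import r,jaws,status,viewer
import cv2,numpy as np
for c in ("scene","side"):
    im=viewer.get_image(c); cv2.imwrite(f"pics/{c}0.png",im["pixels"])
    print(c,np.round(im["pose"],3).tolist(),im["camera_matrix"].tolist())
    K=im["camera_matrix"];P=np.linalg.inv(im["pose"])
    for n in ("probe","probe_stand","cup","tester","plunger_dish"):
        for d in viewer.recognise(c,n):
            p=np.array(d["location"]);q=K@(P[:3,:3]@p+P[:3,3])
            print(c,n,round(d["p"],2),np.round(p,3),np.round(q[:2]/q[2]))
s=status.state();print(s)
E
```

```text
pics
scene [[-0.73, -0.463, 0.503, -0.106], [-0.683, 0.512, -0.521, 0.681], [-0.017, -0.724, -0.69, 0.972], [0.0, 0.0, 0.0, 1.0]] [[485.53828577452725, 0.0, 278.4922359085674], [0.0, 485.53828577452725, 209.88953109030862], [0.0, 0.0, 1.0]]
scene probe 0.67 [ 0.577 -0.298  0.136] [341. 138.]
scene probe_stand 0.67 [ 0.527 -0.168  0.038] [325. 192.]
scene cup 0.68 [0.541 0.266 0.023] [208. 281.]
scene cup 0.56 [ 0.538 -0.177  0.117] [325. 168.]
scene tester 0.65 [ 0.564 -0.015  0.044] [279. 212.]
scene plunger_dish 0.68 [ 0.535 -0.178  0.117] [326. 168.]
side [[1.0, -0.007, 0.009, 0.525], [-0.011, -0.468, 0.884, -1.081], [-0.002, -0.884, -0.468, 0.664], [0.0, 0.0, 0.0, 1.0]] [[511.05984979797074, 0.0, 277.93753198817456], [0.0, 511.05984979797074, 210.2154678408307], [0.0, 0.0, 1.0]]
side probe 0.7 [ 0.537 -0.19   0.118] [279. 242.]
side probe 0.7 [ 0.575 -0.316  0.138] [302. 269.]
side probe 0.62 [ 0.498 -0.32   0.076] [259. 299.]
side probe 0.41 [0.673 0.114 0.026] [329. 212.]
side probe 0.37 [ 0.575 -0.036  0.084] [295. 220.]
side probe_stand 0.85 [ 0.532 -0.211  0.049] [277. 276.]
[... 174 characters left out ...]
os': array([-1.27657145e+00,  2.99906505e-01,  1.52102971e+00, -9.76380681e-06,
        1.32068032e+00, -6.66027658e-02]), 'qvel': array([ 5.29348830e-04, -5.71287875e-04, -1.64396513e-04,  1.55161102e-03,
       -4.79549827e-05, -1.46055360e-03]), 'joint_efforts': array([-1.43318113e-03, -5.43168497e+01, -3.61894047e+01, -8.38670530e-05,
        6.87786123e-04,  7.49516903e-05]), 'eef_pos': array([ 0.19416602, -0.5145697 ,  0.25626443]), 'tool_rot': array([-1.13266129e-05,  9.83769305e-01,  1.79437882e-01, -6.05547072e-06]), 'force': array([-0.47203492,  0.09331759, -0.97724965]), 'torque': array([-0.00302184,  0.09463433,  0.00600018]), 'grip_force': 0.0, 'finger_gap': 0.08507640169815961}
```

View pics/scene0.png

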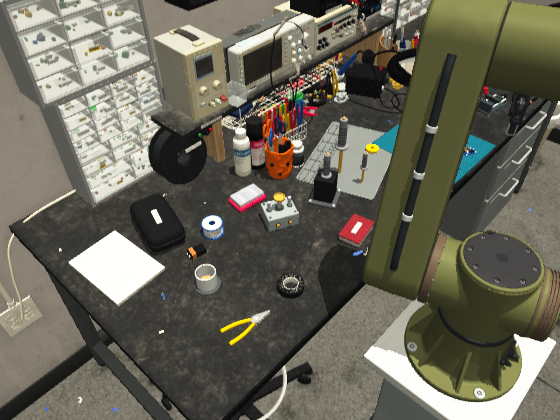

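View pics/side0.png

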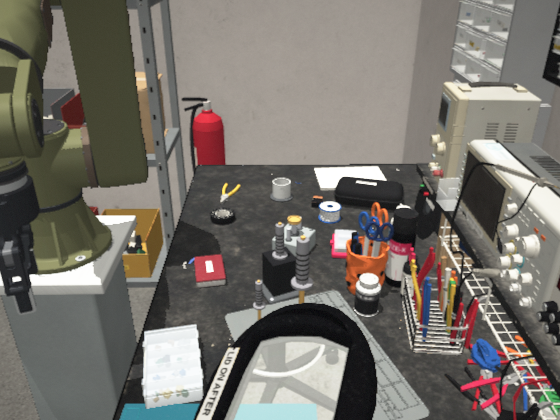

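Both pictures show three probes. The middle-sized one is in the black stand, at scene (325,168–190) and side (279,242). The larger is at scene (341,138) and the smaller at (364,165). The tester is at scene (280,212) and the cup at (206,278). I'll measure these from the depth clouds and then move above the stand.

```bash
cat > h.py <<'E'
from bench import r,jaws,status,viewer
import cv2,numpy as np
def cloud(c,save=None):
    im=viewer.get_image(c)
    if save: cv2.imwrite(f"pics/{save}.png",im["pixels"])
    z=im["z_map"];v,u=np.nonzero(z>0);z=z[v,u]
    K=im["camera_matrix"];T=im["pose"]
    p=np.c_[(u-K[0,2])/K[0,0]*z,(v-K[1,2])/K[1,1]*z,z]
    return p@T[:3,:3].T+T[:3,3]
def sel(p,xy,rad,lo,hi):
    return p[(np.hypot(*(p[:,:2]-xy).T)<rad)&(p[:,2]>lo)&(p[:,2]<hi)]
def desc(p):
    # middle of extent and of minimal enclosing circle
    if len(p)<4: return len(p)
    c,R=cv2.minEnclosingCircle(p[:,:2].astype(np.float32))
    return len(p),np.round(c,4).tolist(),round(R,4),np.round([p[:,2].min(),p[:,2].max()],3).tolist()
def st(): 
    s=status.state();print("t",round(s["time"],2),"tcp",np.round(s["eef_pos"],4),"F",np.round(s["force"],1),"gap",round(s["finger_gap"],4),"grip",round(s["grip_force"],1));return s
E
python3 - <<'E'
from h import *
for c in("scene","side"):
    p=cloud(c)
    print(c,"handle",desc(sel(p,(.535,-.185),.03,.1,.155)),"top",desc(sel(p,(.535,-.185),.03,.155,.2)))
    print("cup rim",desc(sel(p,(.545,.255),.05,.045,.056)))
    print("head",desc(sel(p,(.572,-.03),.025,.082,.095)),"tester",desc(sel(p,(.572,-.03),.08,.03,.05)))
    print("big",desc(sel(p,(.577,-.305),.05,.1,.3)),"small",desc(sel(p,(.498,-.32),.04,.05,.3)))
E
```

```text
scene handle (101, [0.5373, -0.181], 0.0107, [0.1, 0.155]) top (31, [0.5399, -0.1831], 0.01, [0.155, 0.164])
cup rim (106, [0.5507, 0.2656], 0.0269, [0.045, 0.054])
head (87, [0.574, -0.0275], 0.0176, [0.082, 0.093]) tester (579, [0.5745, -0.0244], 0.0571, [0.03, 0.05])
big (308, [0.5768, -0.3013], 0.0226, [0.101, 0.207]) small (98, [0.4983, -0.3107], 0.0127, [0.059, 0.118])
side handle (212, [0.5363, -0.1902], 0.009, [0.1, 0.155]) top (38, [0.5359, -0.1881], 0.0094, [0.156, 0.164])
cup rim (52, [0.5476, 0.2595], 0.0296, [0.045, 0.05])
head (79, [0.5698, -0.0305], 0.0187, [0.082, 0.089]) tester (405, [0.5711, -0.0311], 0.0554, [0.03, 0.05])
big (781, [0.5759, -0.3083], 0.0218, [0.1, 0.203]) small (235, [0.4947, -0.3174], 0.0134, [0.055, 0.116])
```

The measurements agree: handle top is about 0.160 m high, cup rim 0.05 m and plunger head 0.088 m.

```bash
python3 - <<'E'
from h import *
q=[0,.70711,.70711,0]
for x in [(.537,-.187,.30),(.537,-.187,.126),(.549,.262,.22),(.572,-.029,.27)]:
    for a in (q,[0,.70711,-.70711,0],[0,1,0,0]): s=r.solve_ik(x,a); print(x,a[2],None if s is None else np.round(s,2))
r.goto((.537,-.187,.30),q)
p=cloud("wrist","w1")
print("top",desc(sel(p,(.537,-.187),.02,.145,.162)),"stud",desc(sel(p,(.537,-.187),.02,.162,.18)),"stand",desc(sel(p,(.537,-.187),.06,.08,.088)))
st()
E
```

```text
(0.537, -0.187, 0.3) 0.70711 [-0.4   0.31  1.4  -0.    1.43 -0.4 ]
(0.537, -0.187, 0.3) -0.70711 None
(0.537, -0.187, 0.3) 0 [-0.4   0.31  1.4  -0.    1.43  1.17]
(0.537, -0.187, 0.126) 0.70711 [-0.4   0.48  1.6  -0.    1.07 -0.4 ]
(0.537, -0.187, 0.126) -0.70711 None
(0.537, -0.187, 0.126) 0 [-0.4   0.48  1.6  -0.    1.07  1.17]
(0.549, 0.262, 0.22) 0.70711 [ 0.39  0.46  1.39 -0.    1.29  0.39]
(0.549, 0.262, 0.22) -0.70711 None
(0.549, 0.262, 0.22) 0 [ 0.39  0.46  1.39 -0.    1.29  1.96]
(0.572, -0.029, 0.27) 0.70711 [-0.11  0.34  1.44 -0.    1.37 -0.11]
(0.572, -0.029, 0.27) -0.70711 None
(0.572, -0.029, 0.27) 0 [-0.11  0.34  1.44 -0.    1.37  1.46]
top (480, [0.5385, -0.1844], 0.0091, [0.145, 0.162]) stud (67, [0.5385, -0.1843], 0.0033, [0.162, 0.164]) stand (2597, [0.5384, -0.184], 0.0391, [0.08, 0.088])
t 2.48 tcp [ 0.5366 -0.1879  0.2999] F [-0.2 -0.7 -0.9] gap 0.0853 grip 0.0
```

View pics/w1.png

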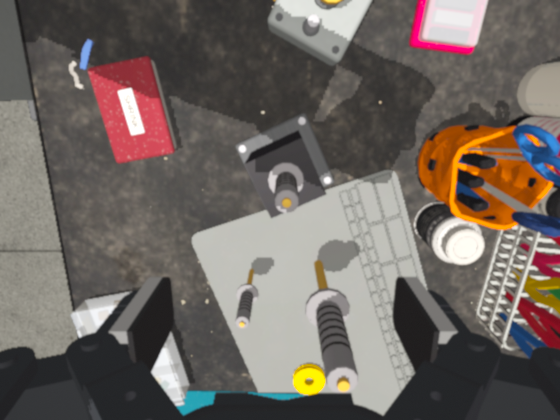

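The wrist view shows the middle probe's top at (287,200). The big probe is at (343,383) and the small one at (243,322), both clear of the fingers. Grasp and lift.

```bash
python3 - <<'E'
from h import *
r.servo_line((.5385,-.1845,.132),v=.15)
st()
jaws.set_gripper(.0)
s=st()
x,y,z=s["eef_pos"]
r.servo_line((x,y,z+.13),v=.12)
s=st()
p=cloud("wrist","w2"); e=s["eef_pos"]
for c in("scene","side"):
    p=cloud(c,c+"2")
    for lo,hi in((.01,.05),(.05,.08)):
        k=sel(p,e[:2],.03,e[2]-.122+lo,e[2]-.122+hi);print(c,lo,desc(k), np.round(k.mean(0)[:2]-e[:2],4) if len(k) else "")
    k=sel(p,e[:2],.025,.1,.2);print(desc(k))
E
```

```text
t 3.75 tcp [ 0.5389 -0.1846  0.1329] F [ 0.3 -0.3 -0.4] gap 0.0852 grip 0.0
t 4.38 tcp [ 0.5386 -0.1845  0.1322] F [0.  0.4 2.1] gap 0.0162 grip 58.4
t 5.62 tcp [ 0.5384 -0.1844  0.2613] F [-0.   0.2 -0.7] gap 0.0167 grip 58.4
scene 0.01 (34, [0.5385, -0.1818], 0.0046, [0.149, 0.187]) [-0.0011  0.0026]
scene 0.05 (45, [0.5374, -0.1841], 0.0155, [0.189, 0.219]) [-0.003   0.0042]
(50, [0.5385, -0.1818], 0.0046, [0.14, 0.2])
side 0.01 (70, [0.5352, -0.1887], 0.0053, [0.149, 0.189]) [-0.0031 -0.0048]
side 0.05 (119, [0.5362, -0.1879], 0.0171, [0.19, 0.219]) [-0.0032 -0.0077]
(110, [0.5352, -0.1887], 0.0053, [0.138, 0.2])
```

View pics/side2.png

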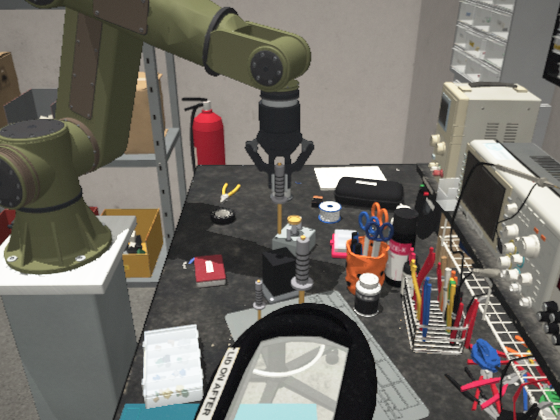

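The side view shows the probe held upright at (279,180–240), clear of the stand. Next is the cup.

```bash
python3 - <<'E'
from h import *
r.goto((.549,.262,.25),[0,.70711,.70711,0])
s=st()
p=cloud("wrist","w3")
print("rim",desc(sel(p,(.549,.262),.045,.046,.054)))
for c in("scene","side"):
    p=cloud(c,c+"3"); print(c,"rim",desc(sel(p,(.549,.262),.035,.046,.054)),"shaft",desc(sel(p,(.549,.262),.03,.13,.19)))
E
```

```text
t 7.41 tcp [0.5494 0.261  0.2501] F [-1.3 -0.2 -0.7] gap 0.0164 grip 58.4
rim (629, [0.5503, 0.2643], 0.026, [0.046, 0.051])
scene rim (93, [0.5509, 0.2636], 0.028, [0.046, 0.054]) shaft (62, [0.5483, 0.2634], 0.0054, [0.132, 0.19])
side rim (34, [0.5461, 0.2588], 0.0273, [0.046, 0.05]) shaft (61, [0.5434, 0.2576], 0.0087, [0.133, 0.19])
```

View pics/w3.png

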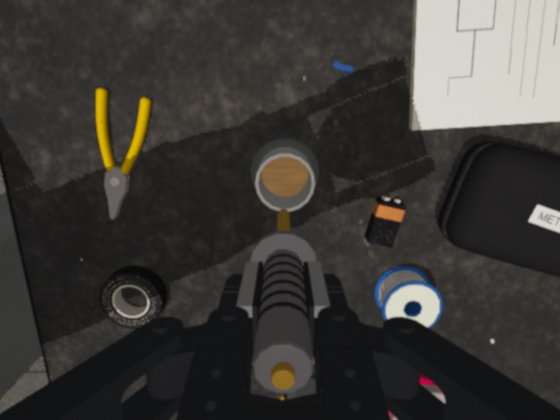

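The wrist view shows the cup rim at (286,180), a full circle with R = 26 mm. The probe is straight. Dip until the force shows contact.

```bash
python3 - <<'E'
from h import *
r.servo_line((.5503,.2643,.25),v=.1)
r.servo_line((.5503,.2643,.140),v=.1)
r.wait(.2)
f0=np.mean([status.state()["force"] for _ in range(3)],0); st()
z=.140
while z>.122:
    z-=.001
    r.servo_line((.5503,.2643,z),v=.02)
    s=status.state(); d=s["force"]-f0
    if abs(d[2])>3 or np.hypot(d[0],d[1])>5: break
r.wait(.1)
print("cmd",z,d); s=st()
p=cloud("scene")
r.servo_line((.5503,.2643,.25),v=.12)
st()
E
```

```text
t 9.26 tcp [0.5504 0.2644 0.1404] F [-0.4 -0.6 -0.7] gap 0.0167 grip 58.4
cmd 0.13 [-2.45694879  0.25621684  9.44139257]
t 11.86 tcp [0.5506 0.2645 0.131 ] F [-2.6 -0.6  9.7] gap 0.0165 grip 59.5
t 13.06 tcp [0.5501 0.2642 0.2491] F [-0.4 -0.4 -0.6] gap 0.0164 grip 58.4
```

Pad touched at the expected height (tip = TCP − 0.122 m). Now above the tester.

```bash
python3 - <<'E'
from h import *
r.goto((.572,-.029,.25),[0,.70711,.70711,0])
r.wait(.2); s=st()
p=cloud("wrist","w4")
print("head",desc(sel(p,(.572,-.029),.026,.083,.092)))
k=sel(p,(.572,-.029),.05,.073,.079); 
k=k[np.hypot(*(k[:,:2]-(.572,-.029)).T)>.022]
print("posts",desc(k))
for c in("scene","side"):
    p=cloud(c,c+"4"); print(c,"head",desc(sel(p,(.572,-.029),.026,.083,.092)),"shaft",desc(sel(p,(.572,-.029),.03,.13,.19)))
E
```

```text
t 14.39 tcp [ 0.5721 -0.028   0.2499] F [ 0.5  0.3 -0.7] gap 0.0167 grip 58.4
head (1170, [0.575, -0.027], 0.016, [0.083, 0.089])
posts (235, [0.5747, -0.0271], 0.0349, [0.073, 0.077])
scene head (83, [0.5777, -0.0274], 0.0191, [0.083, 0.092]) shaft (55, [0.5699, -0.0269], 0.0053, [0.131, 0.19])
side head (58, [0.5713, -0.0304], 0.0179, [0.083, 0.089]) shaft (94, [0.5678, -0.0327], 0.0064, [0.13, 0.189])
```

View pics/w4.png

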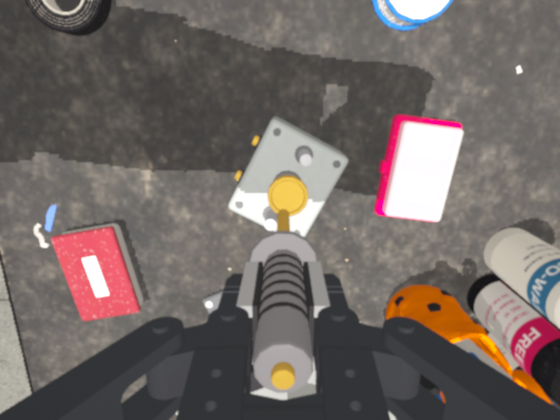

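The wrist view shows the head at (288,196), R = 16 mm, at (.575,−.027), and the posts at (305,155) and (270,225) are centred on it. Press in slow steps, watching the force.

```bash
python3 - <<'E'
from h import *
c=(.575,-.027)
r.servo_line((*c,.25),v=.1)
r.servo_line((*c,.213),v=.06)
r.wait(.2)
f0=np.mean([status.state()["force"] for _ in range(3)],0); st()
for z in (.209,.207,.205,.203,.201,.199,.197,.196):
    r.servo_line((*c,z),v=.02); r.wait(.05)
    s=status.state(); d=s["force"]-f0
    print(z,round(s["eef_pos"][2],4),np.round(d,1))
    if d[2]>7 or np.hypot(d[0],d[1])>6: break
r.wait(.3); s=st(); print(s["force"]-f0)
p=cloud("wrist","w5")
h=sel(p,c,.0165,.06,.1); rr=np.hypot(*(h[:,:2]-c).T); print("rim z",np.percentile(h[rr>.0135][:,2],[10,50,90]))
k=sel(p,c,.036,.05,.085);k=k[np.hypot(*(k[:,:2]-c).T)>.024];k=k[k[:,2]>.07]
print("post z",np.percentile(k[:,2],[10,50,90]),len(k))
E
```

```text
t 15.76 tcp [ 0.5751 -0.027   0.2134] F [-0.1  0.1 -0.7] gap 0.0165 grip 58.4
0.209 0.2089 [-0.7 -0.4  0.1]
0.207 0.2072 [ 0.7 -0.8  2. ]
0.205 0.205 [ 1.3 -0.3  3. ]
0.203 0.203 [ 1.  -0.7  2.1]
0.201 0.201 [1.1 0.4 2.9]
0.199 0.199 [ 0.3 -0.5  3.5]
0.197 0.197 [ 1.1 -0.   4.4]
0.196 0.196 [0.4 0.3 2.7]
t 18.56 tcp [ 0.575 -0.027  0.196] F [ 0.9 -0.2  2.6] gap 0.0168 grip 58.9
[ 0.97830257 -0.37704738  3.27486735]
rim z [0.07121384 0.07556379 0.07658346]
post z [0.07356597 0.07485583 0.07565973] 197
```

```bash
python3 -c "
import cv2
i=cv2.imread('pics/w5.png');cv2.imwrite('pics/w5c.png',cv2.resize(i[90:290,190:400],None,fx=2.8,fy=2.8,interpolation=cv2.INTER_CUBIC))"
```

```text
(no output)
```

View pics/w5c.png

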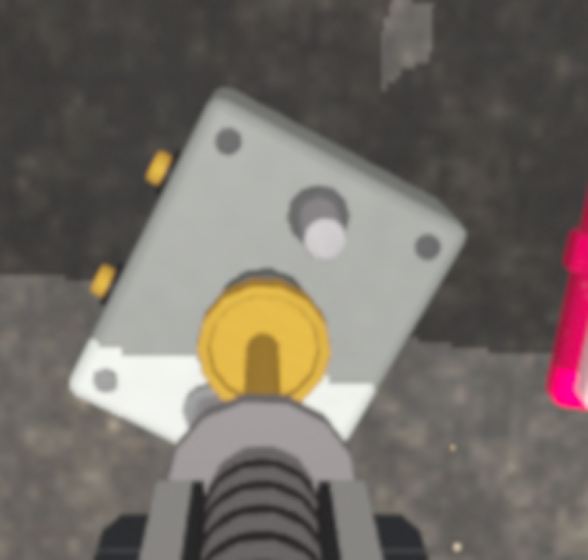

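The tip sits in the dish, near crop pixel (262,345), and the rim is about 1 mm above the post tops. Move down the last millimetre, hold, and measure again with averages.

```bash
python3 - <<'E'
from h import *
c=np.array((.575,-.027))
r.servo_line((*c,.195),v=.01)
F=[];Z=[]
for i in range(10):
    p=cloud("wrist"); s=status.state(); F.append(s["force"][2]);
    h=sel(p,c,.016,.065,.085); rr=np.hypot(*(h[:,:2]-c).T); rim=h[(rr>.0135)&(rr<.0155)&(h[:,1]>c[1]-.004)]
    k=sel(p,c,.036,.0725,.08);k=k[(np.hypot(*(k[:,:2]-c).T)>.024)&(k[:,1]>c[1])]
    pc=k[:,:2].mean(0); k=k[np.hypot(*(k[:,:2]-pc).T)<.0035]
    Z.append((np.median(rim[:,2]),np.median(k[:,2]),len(rim),len(k)))
print(np.round(np.mean(Z,0),5),np.std(Z,0)[:2],"F",np.mean(F)+.7); print(pc); st()
E
```

```text
[7.467e-02 7.505e-02 2.938e+02 9.090e+01] [4.91744788e-05 7.18516188e-05] F 3.8682287388954997
[ 5.88956414e-01 -3.79678042e-04]
t 19.36 tcp [ 0.575 -0.027  0.195] F [ 0.5 -0.   3.8] gap 0.0165 grip 58.9
```

The rim is level with the posts to within about 0.4 mm, so I'll hold and hand in.

```bash
python3 - <<'E'
from h import *
r.wait(2.6); st()
print(r.job_done())
E
```

```text
t 21.96 tcp [ 0.575 -0.027  0.195] F [2.3 0.4 2.2] gap 0.0169 grip 58.9
the job is handed in; nothing more can be done
None
```

I dipped the middle-sized probe to the cup's pad, then pressed the plunger until its rim measured within about 0.4 mm of the post tops. I held it there for over 2 s and handed the job in still gripping it, at about 22 s of the 53 s; no verdict was returned.

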